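# Set a marked lath in the cut-off jig and lock the toggle clamp

## Task

Set the marked lath up for sawing: push it flat against the jig's fence along its whole length and slide it along the fence until its pencil line lies right over the jig's right-hand end, so that 50 mm of lath overhangs there. Then press the toggle clamp's lever all the way down until it locks and the rubber foot holds the lath in that place. Work with the fingertips only: push and press, do not grip or lift the lath, and leave the other things on the bench where they are.

Things in the scene. Friction and masses are not known exactly. Their poses are not given: they have to be found in the camera images.
- jig: cut-off jig fixed to the bench: plywood base 180 (x) x 360 (y) x 36 mm; a fence on it, 45 mm thick, 24 mm high (top at z = 60 mm), runs its whole length, its face at x = +15 mm looking to -x; toggle clamp on the fence at y = -105 mm, parts up to 190 mm high. Origin: centre of the base's underside; x away from the robot, y left along the fence, z up
- cut_edge (a point): point on the jig at the right-hand (-y) end of its base, on the base's top face (36 mm above the bench), at the foot of the fence's face; axes as the jig's: the fence's face is the plane x = 0, the end of the base the plane y = 0, and lath overhangs to -y
- lath: thin pine lath lying loose on the jig's base in front of the fence, 40 mm wide (x), 300 mm long (y), 9 mm thick, about 75 g; origin: centre of its underside; its y axis runs along it, roughly along the fence. When it lies against the fence its origin is 20 mm in front of the fence's face
- lath_line (a point): middle of the thin dark pencil line squared across the lath's top face, 50 mm from its right-hand (-y) end
- lath_tail (a point): middle of the top edge of the lath's left-hand (+y) end
- clamp_lever (a joint): toggle clamp's lever, rad: 0 = open (62 degrees above level, pointing up and away from the robot), starts at 0 to 0.2; grows as it is pressed down; 0.95 = locked, at its stop (8 degrees above level). The clamp's arm is linked to it and comes down on the lath as it goes down. It takes 3 to 8 N at the grip and stays where it is left
- lever_grip (a point): middle of the upper face of the lever's black grip (68 mm long, 19 wide, 14 thick), the face to press; it lies 80 mm along the lever from its hinge and 7 mm above the lever's centre line. The hinge is level, along the jig's y axis, at jig x = 61, y = -105, z = 92 mm
- clamp_foot: black rubber foot under the clamp's arm, 17 mm across; sprung, presses with about 6 N when locked; comes down on the middle of the lath's width, 75 mm left of the base's right-hand end; with the clamp open it stands 50 to 65 mm above the base. Origin: centre of its underside
- tape_measure: yellow tape measure standing on the bench in front of the jig, 39 x 90 x 64 mm, to be left alone; origin: centre of its underside
- pencil: flat red carpenter's pencil lying on the bench in front of the jig, 14 x 163 x 8 mm, to be left alone; origin: centre of its underside
- cut_piece_a: short piece of the same lath, already cut, 40 x 50 x 9 mm, lying on the bench off the sawn end of the jig, to be left alone; origin: centre of its underside
- cut_piece_b: another such cut piece, 40 x 50 x 9 mm, lying near the first, to be left alone; origin: centre of its underside
- screw_tin: round green tin with white lid, 68 mm across, 44 mm high, behind the jig, to be left alone; origin: centre of its underside
- wood_glue: wood glue bottle, 58 mm across, 166 mm high, upright, behind and to the left of the jig, to be left alone; origin: centre of its underside

How it is judged (in metres and radians):
On the way, in this order (a step that is already met when the one before it is completed fails the run):
1. with the clamp still open, the lath lies flat against the fence with its pencil line at the end of the base (y of lath_line in the frame of cut_edge between -0.005 and 0.005 m and x of lath_line in the frame of cut_edge between -0.0235 and -0.017 m and x of lath_tail in the frame of cut_edge between -0.0235 and -0.017 m and height (world z) of each of lath_line, lath_tail below 0.049 m and value of joint clamp_lever below 0.4 rad), for 0.2 s.
2. the lever is pressed down to its locked position, the foot bearing on the lath (value of joint clamp_lever above 0.89 rad and contact force between clamp_foot and lath above 3 N), for 0.2 s.
At the end, for the whole second after the job is handed in: Lath flat on the base and against the fence (within 3 mm at both ends), pencil line within 5 mm of the base's right-hand end (50 mm overhang), lever locked down (over 0.89 rad), rubber foot pressing on the lath (over 3 N), lath at rest (all of step 2 and y of lath_line in the frame of cut_edge between -0.005 and 0.005 m and x of lath_line in the frame of cut_edge between -0.0235 and -0.017 m and x of lath_tail in the frame of cut_edge between -0.0235 and -0.017 m and height (world z) of each of lath_line, lath_tail below 0.049 m and linear speed of lath below 0.01 m/s); the robot touches nothing.
It fails at once if the lath is lifted or tipped up (height (world z) of any of lath_line, lath_tail above 0.06 m or angle between lath's own z axis and vertical above 0.12 rad).
It fails at once if the lath is gripped or pushed with more than 35 N (contact force between the fingers and lath above 35 N).
It fails at once if another thing on the bench (tape measure, pencil, cut piece, tin, glue bottle) is moved more than 2 cm (distance of any of tape_measure, pencil, cut_piece_a, cut_piece_b, screw_tin, wood_glue from where it was at the start of the episode above 0.02 m).
It also fails if it takes over 58 s, if anything falls off the work surface, if the arm or the gripper's body presses on something with over 40 N, if the wrist force passes 120 N, or if a joint passes its speed limit or range.

## Robot

A 6-joint arm with a two-finger parallel gripper is mounted at the origin on a cart in front of the work surface, level with it; the furniture and walls round the work are solid. World frame = base frame: x ahead of the robot, y to its left, z up, the work surface at z = 0. Lengths are in mm, angles in rad, forces in N, time in s.
With the tool pointing down it reaches from about 300 to 775 mm from the base axis. Payload 14.6 kg.
Tool frame: the origin (TCP) lies where the fingers leave the gripper's body, on its centre line; the fingertips stand 97 mm ahead of it and the grasp point (between the pads) lies 78 mm ahead of it (manip.tcp_to_tips is the distance from the TCP to the fingertips, in mm); z points along the fingers, y is the line along which they close (so a half turn about z gives the same grasp; the last joint's range is limited). The gripper opens to 94 mm and grips with 3 to 60 N. Pads are 16 mm wide; open, the fingers measure 119 mm over their backs; the gripper's body (75 mm by 177 mm) begins 78 mm behind the grasp point.
Start: joints at [-1.315, 0.3, 1.521, -0, 1.321, -0.067], TCP at [174.466, -521.586, 302.646] pointing down, gripper open.
Joint ranges: [-3.03, 3.03], [-0.79, 2.21], [0.23, 2.52], [-1.04, 4.18], [0, 3.07], [-2.55, 2.55]. Speed limits (rad/s): [2.22, 2.22, 2.57, 3.14, 3.14, 3.14].

## Interface

Orientations are given as a rotation vector (axis times angle).
In Python, from cell import manip gives the robot as it stands. The module is installed in compiled form; this text tells all that it offers.
- The arm moves only by the tool apply_moves, never from a script. Its argument "commands" is a list of rows, each a list of 7 numbers: the shift along the tool's x, y, z in m, then the turn, a rotation vector about the tool's x, y, z in rad, then the closure, from 0 (fully open) to 1 (shut). A call has exactly 10 rows; each row shifts and turns the commanded pose from where the row before left it, along the tool's axes as they then stand; what a row does not reach is not made up. A row lasts 1/10 s, in which the tool goes at most 50 mm and 8.59 degrees, less where a joint would pass 70% of its speed; a pose out of reach is approached as far as the arm can. A call is refused whole if a number of a shift passes 0.05 or a number of a turn 0.15, either way. A call with a gripper value outside its range is refused whole. The fingers move at their own pace and stop on an object; the grip force is fixed at half the most. Time passes only in rows, so rows that do not move let the fingers close, or fill a call up. It gives the time, the measured TCP pose, the force, the opening and the grip force at its end, in the units of the state.
- manip.get_state(): the state, without advancing time (a new reading comes with each control period).
- manip.get_image(name): name is "scene" or "side" or "wrist"; returns the picture (480x640x3 uint8, red, green, blue); there is no depth.
- manip.camera_params(name): a dict with "fx", "fy", "cx", "cy" (pixels), "rvec" (rotation vector, rad) and "tvec" (3), from world to camera coordinates, as OpenCV has them. Camera axes: x right, y down, z forward; pixel columns grow to the right and rows downward; lengths in mm; the calibration is good to about 2 mm. A picture is of the moment at which its call begins: read the wrist's pose just before it. camera_params takes no time and is no camera call; for the wrist camera it gives the pose at the moment of the call.
- manip.sign_off(): hands the job in; it is judged then, once.
The state is a dict: "time_s": time; "joint_pos": joint angles; "joint_velocities": joint speeds; "joint_efforts": joint torques, N m; "tool_pos": TCP position; "tool_rot": TCP orientation; "ft_force": force on the tool from outside, world axes, zero at the start; "torque": the same for the moment, N m; "grip_width": opening from 0.0 (shut) to 1.0 (fully open); "grasp_force": force on a finger pad.
Only numpy, scipy, OpenCV 4.12 (cv2) and the standard library are available. Lean on these libraries where they do the work, as an engineer would, in place of code of your own. Each camera call takes 0.05 s, during which the arm holds its last target. There are 200 camera calls.

## Working session

There is one attempt and no reset: what is moved stays moved. The work goes in short steps, Python scripts to look and compute and a tool call to move; the robot and the scene stay as the last step left them, time stands still between calls to the robot, and variables do not carry over. Pictures are saved under pics/ and viewed, at most 10 in all, crops included, and the job is handed in when it is done.

Besides the shell and the picture viewer there is one more tool, called after ">>>" by a JSON object that holds its "fn" and its "kwargs", one argument or row to a line. apply_moves: Moves the arm, as the interface text tells. Its arguments: {"type":"object","properties":{"commands":{"type":"array","items":{"type":"array","items":{"type":"number"}}}},"required":["commands"]}

```bash
mkdir -p pics
python3 - <<'E'
from cell import manip
import cv2,pickle
for n in("scene","side"):
    im=manip.get_image(n);cv2.imwrite(f"pics/{n}0.png",im[:,:,::-1]);print(n,manip.camera_params(n))
s=manip.get_state();print(s,manip.tcp_to_tips)
E
```

```text
scene {'fx': 540.7343813325692, 'fy': 540.7343813325692, 'cx': 319.57921787638867, 'cy': 234.68348596505558, 'rvec': array([ 0.67272146, -2.39119282,  1.44697475]), 'tvec': array([478.84358475, 249.19572808, 950.00456305])}
side {'fx': 572.2170602328397, 'fy': 572.2170602328397, 'cx': 324.70129264820775, 'cy': 237.89454839884397, 'rvec': array([ 1.97428028, -0.14729617,  0.06192445]), 'tvec': array([-520.42618048,  168.76630868, 1264.89148233])}
{'time_s': 0.1, 'joint_pos': array([-1.31458274e+00,  3.00386520e-01,  1.52149823e+00,  2.97643381e-06,
        1.32068441e+00, -6.66188715e-02]), 'joint_velocities': array([ 0.00063818, -0.00019429, -0.00139696, -0.00041458, -0.00165697,
        0.00132236]), 'joint_efforts': array([ 1.63086112e-03, -5.32647514e+01, -3.53283727e+01,  7.09871692e-02,
        2.35209282e-02, -6.51828577e-05]), 'tool_pos': array([ 174.4450211 , -521.46729656,  302.16772047]), 'tool_rot': array([-3.09979446e+00, -5.04747373e-01,  1.40638808e-04]), 'ft_force': array([ 0.27919611, -0.54648893,  0.66092194]), 'torque': array([-0.0583862 , -0.00806744,  0.00287302]), 'grasp_force': 0.0, 'grip_width': 1.001259650953967} 97.19999999999999
```

View pics/scene0.png

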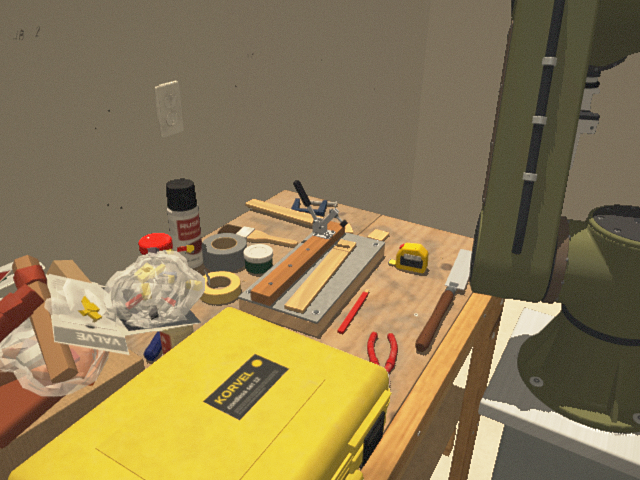

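View pics/side0.png

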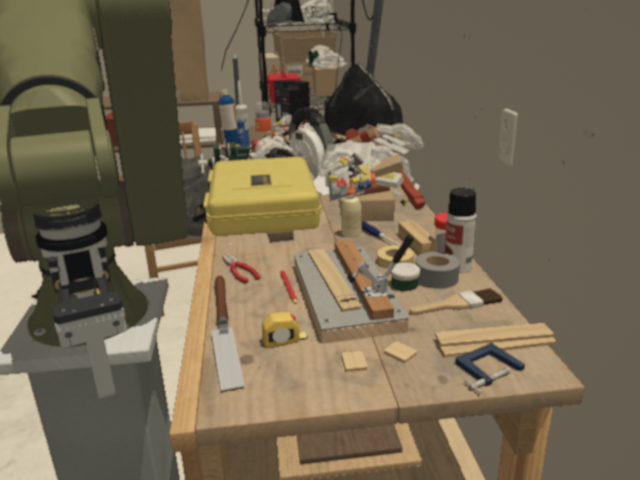

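The scene view shows the jig at about (240–385, 225–330), with the lath on it at (290–350, 245–310). In the side view the jig is at (295–408, 240–337). Next I'll estimate its pose roughly.

```bash
cat > h.py <<'E'
import numpy as np,cv2
from cell import manip
def cam(n):
    p=manip.camera_params(n);K=np.array([[p['fx'],0,p['cx']],[0,p['fy'],p['cy']],[0,0,1]]);return K,cv2.Rodrigues(p['rvec'])[0],np.array(p['tvec'])
def ray(c,uv,z):
    K,R,t=c;d=R.T@np.linalg.inv(K)@np.array([uv[0],uv[1],1.]);o=-R.T@t
    return o+d*(z-o[2])/d[2]
def proj(c,P):
    K,R,t=c;q=K@(R@np.asarray(P,float)+t);return q[:2]/q[2]
E
python3 - <<'E'
from h import *
c=cam("side")
for uv,z in [((321,337),36),((408,328),36),((295,254),36),((309,251),45),((344,308),45)]:print(uv,ray(c,uv,z).round(0))
a=cv2.imread("pics/scene0.png")[180:340,235:435];b=cv2.imread("pics/side0.png")[225:375,255:455]
a=cv2.resize(a,(800,640))[:,:];b=cv2.resize(b,(800,600),interpolation=3)
cv2.imwrite("pics/b.png",b)
E
```

```text
(321, 337) [ 488. -231.   36.]
(408, 328) [ 659. -229.   36.]
(295, 254) [471. 153.  36.]
(309, 251) [506. 145.  45.]
(344, 308) [ 547. -147.   45.]
```

View pics/b.png

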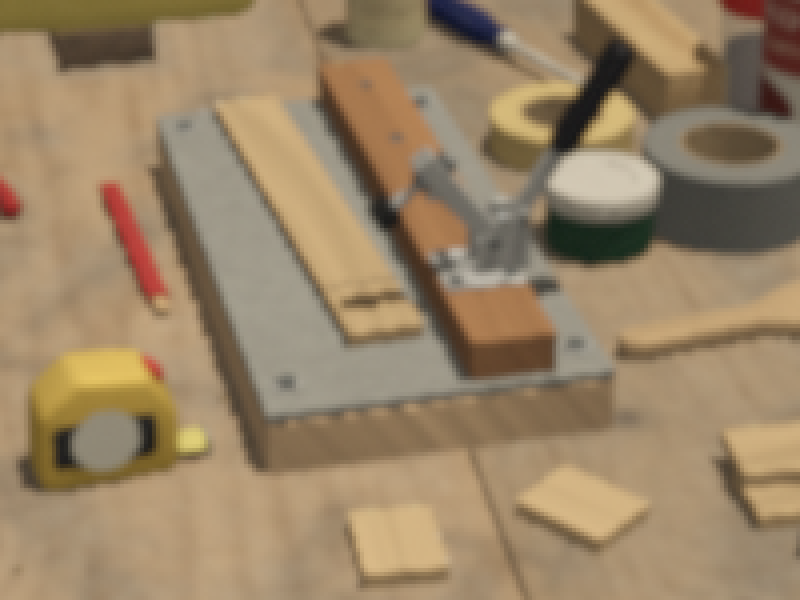

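The side crop shows the base's end edge from (262,420) to (610,375), the lath's right end at (345–422, 335) and the line at about y=290. The clamp is open, with its foot at (385,210). I'll bring the wrist camera overhead.

>>> {"fn": "apply_moves", "kwargs": {
  "commands": [
    [0, 0, -0.03, 0, 0, 0.108, 0],
    [0, 0, -0.03, 0, 0, 0.108, 0],
    [0, 0, -0.03, 0, 0, 0.107, 0],
    [0.028, -0.04, 0, 0, 0, 0, 0],
    [0.028, -0.04, 0, 0, 0, 0, 0],
    [0.028, -0.04, 0, 0, 0, 0, 0],
    [0.028, -0.04, 0, 0, 0, 0, 0],
    [0.028, -0.04, 0, 0, 0, 0, 0],
    [0.028, -0.04, 0, 0, 0, 0, 0],
    [0.028, -0.04, 0, 0, 0, 0, 0]
  ]
}}

```text
time_s: 1.1
tool_pos: [371.1, -239.8, 392.6]
tool_rot: [3.142, -0.001, 0.0]
ft_force: [0.9, 0.4, -0.4]
grip_width: 1.002
grasp_force: 0.0
```

>>> {"fn": "apply_moves", "kwargs": {
  "commands": [
    [0.015, -0.03, 0, 0, 0, 0, 0],
    [0.015, -0.03, 0, 0, 0, 0, 0],
    [0.015, -0.03, 0, 0, 0, 0, 0],
    [0.015, -0.03, 0, 0, 0, 0, 0],
    [0.015, -0.03, 0, 0, 0, 0, 0],
    [0.015, -0.03, 0, 0, 0, 0, 0],
    [0, 0, 0, 0, 0, 0, 0],
    [0, 0, 0, 0, 0, 0, 0],
    [0, 0, 0, 0, 0, 0, 0],
    [0, 0, 0, 0, 0, 0, 0]
  ]
}}

```text
time_s: 2.1
tool_pos: [460.3, -62.5, 392.7]
tool_rot: [3.142, -0.002, 0.0]
ft_force: [-0.7, -0.0, -0.9]
grip_width: 0.998
grasp_force: 0.0
```

Run:
```python
from h import *
im=manip.get_image("wrist")[:,:,::-1];cv2.imwrite("pics/w1.png",im);c=cam("wrist")
np.savez("w1.npz",K=c[0],R=c[1],t=c[2]);print(-c[1].T@c[2])
for uv in [(0,0),(640,0),(0,480),(640,480)]:print(ray(c,uv,36).round())
```

```text
[540.21971875 -62.23572574 474.42607096]
[652. 254.  36.]
[ 651. -367.   36.]
[ 66. 385.  36.]
[  65. -491.   36.]
```

View pics/w1.png

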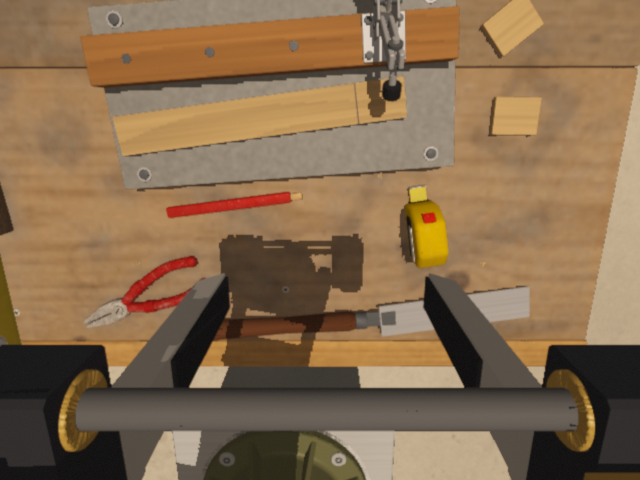

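The wrist picture shows the whole jig. The base front edge runs (128,188)–(453,163), the right end is at u≈454, and the fence top front edge runs (92,87)–(459,59). The lath corners are (114,117), (121,156), (406,118) and (405,77), with the line at u≈357. I'll refine these edges by gradient fits.

```bash
cat >> h.py <<'E'
def edge(im,p,q,w=7,n=40):
    """fit line to strongest gradient across segment p-q; returns two refined end pixels"""
    g=cv2.GaussianBlur(im,(3,3),0).astype(np.float32);p=np.array(p,float);q=np.array(q,float)
    d=(q-p)/np.linalg.norm(q-p);m=np.array([-d[1],d[0]]);s=np.arange(-w,w+.01,.25);pts=[]
    for a in np.linspace(.03,.97,n):
        xy=(p+a*(q-p)+s[:,None]*m).astype(np.float32)
        v=cv2.remap(g,xy[None,:,0],xy[None,:,1],cv2.INTER_LINEAR)[0]
        k=np.abs(v[4:]-v[:-4]).sum(1).argmax();pts.append(xy[k+2])
    l=cv2.fitLine(np.array(pts),cv2.DIST_HUBER,0,.5,.01).ravel();f=lambda r:l[2:]+l[:2]*((r-l[2:])@l[:2])
    return f(p),f(q)
def cross(e,f):
    L=lambda e:np.cross([*e[0],1],[*e[1],1]);x=np.cross(L(e),L(f));return x[:2]/x[2]
E
python3 - <<'E'
from h import *
im=cv2.imread("pics/w1.png");z=np.load("w1.npz");c=(z['K'],z['R'],z['t'])
bf=edge(im,(128,188),(450,163));br=edge(im,(453,160),(455,70))
ff=edge(im,(100,86),(340,68),5)
lf=edge(im,(121,156),(400,119));lb=edge(im,(114,117),(352,84));ll=edge(im,(114,117),(121,156),5);lr=edge(im,(405,80),(406,117),5);ln=edge(im,(356,86),(358,122),4)
ft=[ray(c,p,60) for p in ff];u=ft[0]-ft[1];print("fence",ft,'yaw',np.arctan2(-u[0],u[1]))
b=[ray(c,p,36) for p in bf];u=b[0]-b[1];print("front",b,'yaw',np.arctan2(-u[0],u[1]))
print("corner",ray(c,cross(bf,br),36),[ray(c,p,36).round(1) for p in br])
for n,e,f in [("TL",lb,ll),("BL",lf,ll),("BR",lf,lr),("lineF",lf,ln),("lineB",lb,ln)]:print(n,cross(e,f).round(1),ray(c,cross(e,f),45).round(1))
E
```

```text
fence [array([572.93184961, 156.62120062,  60.        ]), array([589.05085134, -75.41104183,  60.        ])] yaw 0.06935737352892597
front [array([467.60065188, 155.08368642,  36.        ]), array([ 492.32048459, -195.94362175,   36.        ])] yaw 0.07030532947352061
corner [ 492.55189117 -199.22964852   36.        ] [array([ 498.1, -198.8,   36. ]), array([ 588.3, -192.6,   36. ])]
TL [111.7 116.6] [543.5 157.2  45. ]
BL [121.9 155.3] [504.5 152.3  45. ]
BR [407.4 116.5] [ 543.1 -145.3   45. ]
lineF [359.6 122.9] [536.8 -96.6  45. ]
lineB [354.9  82.8] [575.5 -91.1  45. ]
```

>>> {"fn": "apply_moves", "kwargs": {
  "commands": [
    [0, 0, 0, 0, 0, -0.07, 0],
    [0.0126, -0.0204, -0.0, 0, 0, 0, 0],
    [0.0125, -0.0204, 0, 0, 0, 0, 0],
    [0.0125, -0.0205, 0, 0, 0, 0, 0],
    [0, 0, 0.04, 0, 0, 0, 0],
    [0, 0, 0.04, 0, 0, 0, 0],
    [0, 0, 0.04, 0, 0, 0, 0],
    [0, 0, 0.04, 0, 0, 0, 0],
    [0, 0, 0.04, 0, 0, 0, 0],
    [0, 0, 0.03, 0, 0, 0, 0]
  ]
}}

```text
time_s: 3.15
tool_pos: [493.1, 1.6, 160.5]
tool_rot: [-3.14, -0.108, 0.002]
ft_force: [1.2, -0.1, -0.0]
grip_width: 1.001
grasp_force: 0.0
```

```bash
cat >> h.py <<'E'
C=np.array([597.3,-191.9]);A=np.array([[.99755,.07],[-.07,.99755]])
def jig(P):return A@(np.asarray(P)[:2]-C)
E
python3 -c "
from h import *
s=manip.get_state();print(jig(s['tool_pos']),s['tool_pos'],s['tool_rot'],s['ft_force'])"
```

```text
[-90.41620836 200.27179701] [493.08691109   1.55083534 160.51963665] [-3.13958930e+00 -1.08121717e-01  2.33175908e-03] [ 1.23691607 -0.09332217 -0.0414062 ]
```

>>> {"fn": "apply_moves", "kwargs": {
  "commands": [
    [0, 0, 0.01, 0, 0, 0, 0],
    [0, 0, 0.01, 0, 0, 0, 0],
    [0, 0, 0.003, 0, 0, 0, 0],
    [0, 0, 0, 0, 0, 0, 0],
    [0, 0, 0, 0, 0, 0, 0],
    [0.003, 0, 0, 0, 0, 0, 0],
    [0.004, 0, 0, 0, 0, 0, 0],
    [0.004, 0, 0, 0, 0, 0, 0],
    [0.004, 0, 0, 0, 0, 0, 0],
    [0, 0, 0, 0, 0, 0, 0]
  ]
}}

```text
time_s: 4.15
tool_pos: [509.2, 3.2, 139.6]
tool_rot: [3.14, 0.11, 0.0]
ft_force: [0.4, 1.0, 0.3]
grip_width: 1.002
grasp_force: 0.0
```

>>> {"fn": "apply_moves", "kwargs": {
  "commands": [
    [0, 0, 0.003, 0, 0, 0, 0],
    [0.004, 0, 0, 0, 0, 0, 0],
    [0.004, 0, 0, 0, 0, 0, 0],
    [0.004, 0, 0, 0, 0, 0, 0],
    [0.004, 0, 0, 0, 0, 0, 0],
    [0.003, 0, 0, 0, 0, 0, 0],
    [0.003, 0, 0, 0, 0, 0, 0],
    [0.002, 0, 0, 0, 0, 0, 0],
    [0.001, 0, 0, 0, 0, 0, 0],
    [0, 0, 0, 0, 0, 0, 0]
  ]
}}

```text
time_s: 5.15
tool_pos: [533.4, 4.9, 136.6]
tool_rot: [-3.14, -0.11, 0.002]
ft_force: [-5.0, -0.3, 2.3]
grip_width: 1.001
grasp_force: 2.2
```

```bash
python3 -c "
from h import *
s=manip.get_state();print(jig(s['tool_pos']),s['tool_pos'],s['tool_rot'],s['ft_force'])"
```

```text
[-49.96892985 200.7865899 ] [533.3988163   4.8956564 136.5894483] [-3.13967427e+00 -1.09653446e-01  2.00866970e-03] [-5.00974391 -0.26761787  2.33992543]
```

>>> {"fn": "apply_moves", "kwargs": {
  "commands": [
    [0.001, 0, 0, 0, 0, 0, 0],
    [0.0005, 0, 0, 0, 0, 0, 0],
    [0, 0, 0, 0, 0, 0, 0],
    [0, 0, 0, 0, 0, 0, 0],
    [0, 0, 0, 0, 0, 0, 0],
    [0, 0, 0, 0, 0, 0, 0],
    [0, 0, 0, 0, 0, 0, 0],
    [0, 0, 0, 0, 0, 0, 0],
    [0, 0, 0, 0, 0, 0, 0],
    [0, 0, 0, 0, 0, 0, 0]
  ]
}}

```text
time_s: 6.15
tool_pos: [533.9, 4.9, 136.5]
tool_rot: [-3.14, -0.11, 0.007]
ft_force: [-14.4, -1.6, 9.7]
grip_width: 1.001
grasp_force: 7.3
```

```bash
python3 -c "
from h import *
s=manip.get_state();print(jig(s['tool_pos']),s['tool_pos'],s['tool_rot'],s['ft_force'])"
```

```text
[-49.47691138 200.78724013] [533.88958087   4.93074612 136.49165072] [-3.13964101 -0.10977603  0.00678645] [-14.35724987  -1.60601813   9.74895673]
```

>>> {"fn": "apply_moves", "kwargs": {
  "commands": [
    [-0.005, 0, 0, 0, 0, 0, 0],
    [-0.007, 0, 0, 0, 0, 0, 0],
    [0, 0, -0.02, 0, 0, 0, 0.3],
    [0, 0, -0.03, 0, 0, 0, 0.6],
    [0.01, -0.01, 0, 0, 0, 0, 1],
    [0.01, -0.03, 0, 0, 0, 0, 1],
    [0.01, -0.03, 0, 0, 0, 0, 1],
    [0.01, -0.03, 0, 0, 0, 0, 1],
    [0, 0, 0, 0, 0, 0, 1],
    [0, 0, 0, 0, 0, 0, 1]
  ]
}}

```text
time_s: 7.15
tool_pos: [555.9, 107.2, 185.9]
tool_rot: [3.139, 0.112, -0.001]
ft_force: [1.0, -0.8, 0.9]
grip_width: 0.357
grasp_force: 0.0
```

Run:
```python
from h import *
s=manip.get_state();print(jig(s['tool_pos']),s['tool_pos'],s['ft_force'],s['grip_width'])
c=cam("side")
for z in (0,40,100):print(z,ray(c,(320,225),z).round(),ray(c,(210,230),z).round(),ray(c,(460,268),z).round())
c=cam("scene")
for z in (100,150):print(z,ray(c,(240,310),z).round(),ray(c,(390,375),z).round())
```

```text
[-20.3421177  301.27933189] [555.91841565 107.21545385 185.94544549] [ 0.95605521 -0.80685768  0.92855163] 0.3572513825281631
0 [567. 422.   0.] [241. 445.   0.] [876.  72.   0.]
40 [556. 324.  40.] [250. 346.  40.] [845.  -5.  40.]
100 [539. 177. 100.] [264. 197. 100.] [ 800. -119.  100.]
100 [556. 277. 100.] [265. 288. 100.]
150 [510. 330. 150.] [245. 341. 150.]
```

```bash
python3 -c "
from h import *
print(manip.get_state()['joint_pos'].round(2))"
```

```text
[ 0.13  0.46  1.59 -0.    1.09  1.63]
```

>>> {"fn": "apply_moves", "kwargs": {
  "commands": [
    [0, -0.01, 0, 0, 0, -0.1428, 1],
    [0, 0, 0, 0, 0, -0.1428, 1],
    [0, 0, 0, 0, 0, -0.1428, 1],
    [0, 0, 0, 0, 0, -0.1428, 1],
    [0, 0, 0, 0, 0, -0.1428, 1],
    [0, 0, 0, 0, 0, -0.1428, 1],
    [0, 0, 0, 0, 0, -0.1428, 1],
    [0, 0, 0, 0, 0, -0.1428, 1],
    [0, 0, 0, 0, 0, -0.1428, 1],
    [0, 0, 0, 0, 0, -0.1428, 1]
  ]
}}

```text
time_s: 8.15
tool_pos: [555.3, 115.6, 186.4]
tool_rot: [2.296, 2.144, -0.0]
ft_force: [-0.3, -0.2, 0.1]
grip_width: 0.002
grasp_force: 0.0
```

>>> {"fn": "apply_moves", "kwargs": {
  "commands": [
    [0, 0, 0, 0, 0, -0.1428, 1],
    [0.03, 0, 0, 0, 0, 0, 1],
    [0.03, 0, 0, 0, 0, 0, 1],
    [0, 0, 0, 0, 0, 0, 1],
    [0, 0, 0, 0, 0, 0, 1],
    [0, 0, 0, 0, 0, 0, 1],
    [0, 0, 0, 0, 0, 0, 1],
    [0, 0, 0, 0, 0, 0, 1],
    [0, 0, 0, 0, 0, 0, 1],
    [0, 0, 0, 0, 0, 0, 1]
  ]
}}

```text
time_s: 9.15
tool_pos: [551.3, 176.4, 186.7]
tool_rot: [2.143, 2.297, 0.0]
ft_force: [0.1, 0.4, -0.1]
grip_width: 0.006
grasp_force: 0.0
```

Run:
```python
from h import *
s=manip.get_state();print(jig(s['tool_pos']),s['tool_pos'],s['tool_rot'],s['ft_force'],s['grip_width'])
im=manip.get_image("wrist")[:,:,::-1];cv2.imwrite("pics/w2.png",im);c=cam("wrist");np.savez("w2.npz",K=c[0],R=c[1],t=c[2])
```

```text
[-20.08320218 370.57454776] [551.32605928 176.35860549 186.68311289] [2.14279044e+00 2.29733970e+00 1.18223838e-04] [ 0.10384697  0.40502418 -0.07487262] 0.006356260899634785
```

View pics/w2.png

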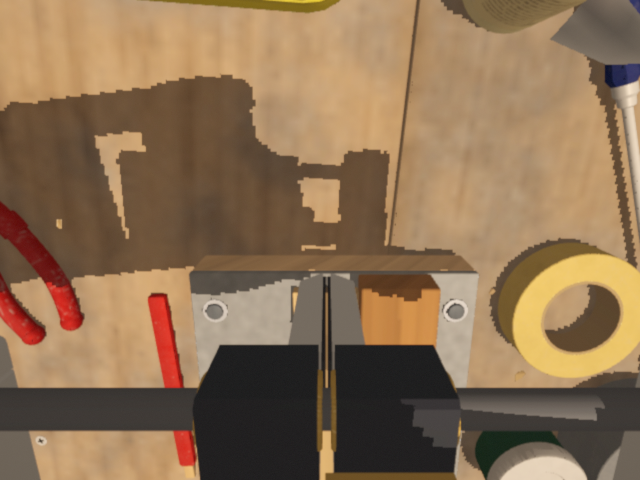

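The wrist picture shows the jig's left end at v≈272. A sliver of the lath's tail is at (295,290), just left of the closed fingers, and the fence is at (360–438). There is free bench beyond the base.

Run:
```python
from h import *
z=np.load("w2.npz");c=(z['K'],z['R'],z['t'])
print(jig(ray(c,(295,290),45)),jig(ray(c,(192,272),36)),jig(ray(c,(475,272),36)),jig(ray(c,(360,277),60)))
```

```text
[-38.69453406 352.28966624] [-102.63603024  360.38245983] [ 71.76283869 360.22860034] [ -1.2230754  366.68217568]
```

>>> {"fn": "apply_moves", "kwargs": {
  "commands": [
    [0, 0, 0.015, 0, 0, 0, 1],
    [0, 0, 0.015, 0, 0, 0, 1],
    [0, 0, 0.012, 0, 0, 0, 1],
    [0, 0, 0.008, 0, 0, 0, 1],
    [0, 0, 0, 0, 0, 0, 1],
    [-0.005, 0, 0, 0, 0, 0, 1],
    [-0.006, 0, 0, 0, 0, 0, 1],
    [-0.006, 0, 0, 0, 0, 0, 1],
    [-0.006, 0, 0, 0, 0, 0, 1],
    [0, 0, 0, 0, 0, 0, 1]
  ]
}}

```text
time_s: 10.2
tool_pos: [553.0, 152.7, 136.9]
tool_rot: [2.143, 2.296, 0.0]
ft_force: [-0.8, -0.4, -0.1]
grip_width: 0.005
grasp_force: 0.0
```

```bash
cat > st.py <<'E'
from h import *
s=manip.get_state();print(jig(s['tool_pos']),s['tool_pos'][2],s['tool_rot'],A@s['ft_force'][:2],s['ft_force'][2])
E
python3 st.py
```

```text
[-20.02777674 346.89442753] 136.90237349119067 [2.14344745e+00 2.29643699e+00 3.40998069e-04] [-0.81457251 -0.35246921] -0.06694887775897741
```

>>> {"fn": "apply_moves", "kwargs": {
  "commands": [
    [-0.008, 0, 0, 0, 0, 0, 1],
    [-0.008, 0, 0, 0, 0, 0, 1],
    [-0.008, 0, 0, 0, 0, 0, 1],
    [-0.008, 0, 0, 0, 0, 0, 1],
    [-0.008, 0, 0, 0, 0, 0, 1],
    [-0.008, 0, 0, 0, 0, 0, 1],
    [-0.008, 0, 0, 0, 0, 0, 1],
    [-0.008, 0, 0, 0, 0, 0, 1],
    [-0.006, 0, 0, 0, 0, 0, 1],
    [-0.004, 0, 0, 0, 0, 0, 1]
  ]
}}

```text
time_s: 11.2
tool_pos: [558.1, 79.2, 136.6]
tool_rot: [2.143, 2.297, 0.0]
ft_force: [0.3, 1.3, 0.9]
grip_width: 0.007
grasp_force: 0.4
```

```bash
python3 st.py
python3 - <<'E'
from h import *
im=[cv2.resize(manip.get_image(n)[a:b,d:e,::-1],(400,600),interpolation=3) for n,a,b,d,e in (("scene",195,345,290,390),("side",240,390,300,400))]
cv2.imwrite("pics/c3.png",np.hstack(im))
E
```

```text
[-20.14510938 273.19807736] 136.64726173014657 [2.14286090e+00 2.29732723e+00 2.50341719e-05] [0.37334825 1.31147873] 0.888957724286079
```

View pics/c3.png

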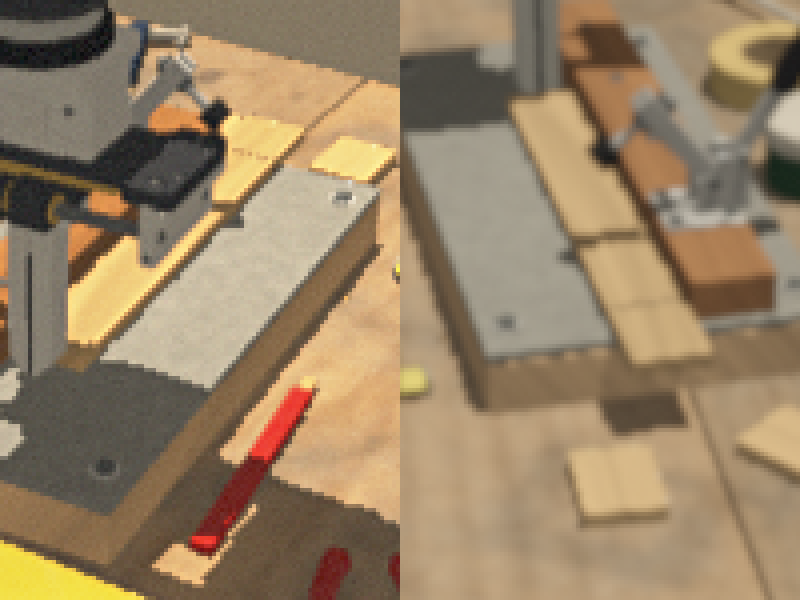

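The left (scene) half shows the lath following the fence. The right (side) half shows its end overhanging the base, with the pencil line just short of the base's end edge at about (645,300). I'll finish the slide.

>>> {"fn": "apply_moves", "kwargs": {
  "commands": [
    [-0.004, 0, 0, 0, 0, 0, 1],
    [-0.004, 0, 0, 0, 0, 0, 1],
    [-0.003, 0, 0, 0, 0, 0, 1],
    [-0.002, 0, 0, 0, 0, 0, 1],
    [0, 0, 0, 0, 0, 0, 1],
    [0, 0, 0, 0, 0, 0, 1],
    [0, 0, 0, 0, 0, 0, 1],
    [0, 0, 0, 0, 0, 0, 1],
    [0, 0, 0, 0, 0, 0, 1],
    [0, 0, 0, 0, 0, 0, 1]
  ]
}}

```text
time_s: 12.3
tool_pos: [558.9, 66.9, 136.6]
tool_rot: [2.143, 2.298, 0.0]
ft_force: [-0.4, 0.7, -0.3]
grip_width: 0.005
grasp_force: 0.0
```

```bash
python3 st.py
```

```text
[-20.14914044 260.83018767] 136.64712148415393 [2.14252289e+00 2.29765060e+00 1.67338170e-05] [-0.32771392  0.76074137] -0.3158266891422912
```

>>> {"fn": "apply_moves", "kwargs": {
  "commands": [
    [0.005, 0, 0, 0, 0, 0, 1],
    [0.005, 0, 0, 0, 0, 0, 1],
    [0, 0, -0.03, 0, 0, 0, 1],
    [0, 0, -0.03, 0, 0, 0.1428, 1],
    [0, 0, -0.03, 0, 0, 0.1428, 1],
    [0, 0, -0.03, 0, 0, 0.1428, 1],
    [0, 0, -0.03, 0, 0, 0.1428, 1],
    [0, 0, -0.03, 0, 0, 0.1428, 0.7],
    [0, 0, -0.03, 0, 0, 0.1428, 0.3],
    [0, 0, -0.03, 0, 0, 0.1428, 0]
  ]
}}

```text
time_s: 13.3
tool_pos: [558.0, 77.3, 378.0]
tool_rot: [-2.984, -0.981, -0.0]
ft_force: [0.5, 0.3, -0.8]
grip_width: 0.223
grasp_force: 0.0
```

>>> {"fn": "apply_moves", "kwargs": {
  "commands": [
    [0, 0, 0, 0, 0, 0.1428, 0],
    [0, 0, 0, 0, 0, 0.1428, 0],
    [0, 0, 0, 0, 0, 0.1428, 0],
    [0, 0, 0, 0, 0, 0.1428, 0],
    [-0.025, 0.03, 0, 0, 0, 0, 0],
    [-0.025, 0.03, 0, 0, 0, 0, 0],
    [-0.025, 0.03, 0, 0, 0, 0, 0],
    [-0.025, 0.03, 0, 0, 0, 0, 0],
    [0, 0.03, 0, 0, 0, 0, 0],
    [0, 0, 0, 0, 0, 0, 0]
  ]
}}

```text
time_s: 14.3
tool_pos: [468.6, -81.8, 376.9]
tool_rot: [3.139, 0.105, 0.001]
ft_force: [0.4, 0.3, -0.5]
grip_width: 0.997
grasp_force: 0.0
```

```bash
python3 st.py
python3 - <<'E'
from h import *
im=manip.get_image("wrist")[:,:,::-1];cv2.imwrite("pics/w4.png",im);c=cam("wrist");np.savez("w4.npz",K=c[0],R=c[1],t=c[2])
E
```

```text
[-120.71648515  118.81724062] 376.9276027507911 [3.13932048e+00 1.05406503e-01 8.98414804e-04] [0.46264267 0.29632493] -0.48898201833341015
```

View pics/w4.png

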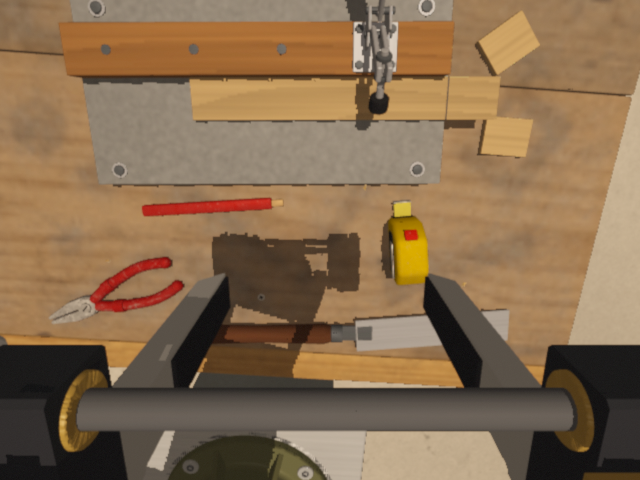

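The lath lies along the fence, spanning u = 192–498 with its front edge at v≈120. Its line is at u≈447 and the base's right end at u≈441–450. I'll measure them in the same picture.

Run:
```python
from h import *
im=cv2.imread("pics/w4.png");z=np.load("w4.npz");c=(z['K'],z['R'],z['t'])
J=lambda p,h:jig(ray(c,p,h)).round(1)
bf=edge(im,(100,184),(438,184));br=edge(im,(440,182),(443,124),5)
lf=edge(im,(194,121),(435,119),5);lb=edge(im,(192,79),(340,78),5);ll=edge(im,(190,82),(193,120),5);lr=edge(im,(499,80),(499,115),5);ln=edge(im,(447,80),(448,117),3)
ff=edge(im,(70,76),(340,75),4)
print("front",[J(p,36) for p in bf],"corner",J(cross(bf,br),36),"end",[J(p,36) for p in br])
print("fence",[J(p,60) for p in ff])
print("lathF",[J(p,45) for p in lf],"B",[J(p,45) for p in lb],"tail",[J(p,45) for p in ll],"right",[J(p,45) for p in lr],"line",[J(p,45) for p in ln])
```

```text
front [array([-104.6,  358.4]), array([-105. ,    2.7])] corner [-105.     1.5] end [array([-103.8,    1.5]), array([-45.1,   1.3])]
fence [array([  0.9, 356.7]), array([ -4.1, 107.3])]
lathF [array([-40.1, 250.6]), array([-40.4,  12.7])] B [array([ -3.1, 249.2]), array([ -2.4, 106.8])] tail [array([ -5.3, 252. ]), array([-40.5, 251.9])] right [array([ -4.3, -47. ]), array([-36.2, -47. ])] line [array([-4.2,  1.9]), array([-38.2,   1.4])]
```

>>> {"fn": "apply_moves", "kwargs": {
  "commands": [
    [0.03, 0.007, 0, 0, 0, 0, 1],
    [0.03, 0.007, 0, 0, 0, 0, 1],
    [0.03, 0.007, 0, 0, 0, 0, 1],
    [0.03, 0.007, 0, 0, 0, 0, 1],
    [0.03, 0.007, 0, 0, 0, 0, 1],
    [0.03, 0.008, 0, 0, 0, 0, 1],
    [0, 0, 0.02, 0, 0, 0, 1],
    [0, 0, 0.02, 0, 0, 0, 1],
    [0, 0, 0, 0, 0, 0, 1],
    [0, 0, 0, 0, 0, 0, 1]
  ]
}}

```text
time_s: 15.35
tool_pos: [651.7, -109.1, 337.1]
tool_rot: [-3.14, -0.111, 0.0]
ft_force: [0.2, -0.0, 0.9]
grip_width: 0.182
grasp_force: 0.0
```

```bash
python3 st.py
python3 - <<'E'
from h import *
im=[cv2.resize(manip.get_image(n)[a:b,d:e,::-1],(400,600),interpolation=3) for n,a,b,d,e in (("scene",105,255,260,360),("side",180,330,330,430))]
cv2.imwrite("pics/c5.png",np.hstack(im))
E
```

```text
[60.06814293 78.75773675] 337.13070740599426 [-3.13952808e+00 -1.11054325e-01  2.34086774e-04] [ 0.23994743 -0.02603652] 0.8656502833400217
```

View pics/c5.png

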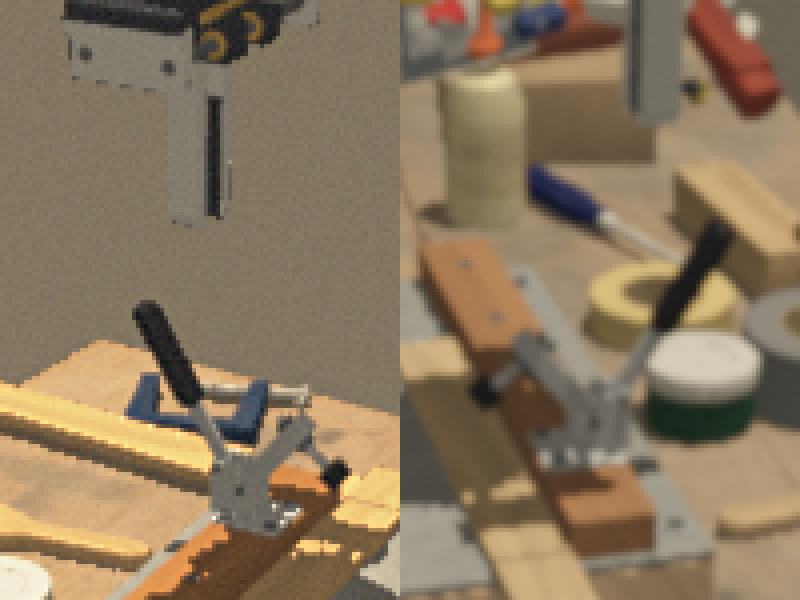

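The left half shows the closed fingers above the lever's grip, whose end is at (150,305). In the right half the grip's end is at (718,228), still open, and the lath lies along the fence. I'll descend beside the lever's upper face and start the arc.

>>> {"fn": "apply_moves", "kwargs": {
  "commands": [
    [0, 0.001, 0.02, 0, 0, 0, 1],
    [0, 0.001, 0.02, 0, 0, 0, 1],
    [0, 0, 0.02, 0, 0, 0, 1],
    [0, 0, 0, 0, 0, 0, 1],
    [0.007, 0, 0.002, 0, 0, 0, 1],
    [0.007, 0, 0.003, 0, 0, 0, 1],
    [0.007, 0, 0.003, 0, 0, 0, 1],
    [0.007, 0, 0.005, 0, 0, 0, 1],
    [0, 0, 0, 0, 0, 0, 1],
    [0, 0, 0, 0, 0, 0, 1]
  ]
}}

```text
time_s: 16.45
tool_pos: [679.6, -110.1, 263.2]
tool_rot: [-3.139, -0.11, 0.001]
ft_force: [-0.3, -0.2, 0.6]
grip_width: 0.004
grasp_force: 0.0
```

```bash
python3 st.py
```

```text
[87.87297098 75.82398746] 263.1939991535467 [-3.13948551e+00 -1.09804058e-01  9.82920309e-04] [-0.26651728 -0.16189547] 0.6464480966117362
```

>>> {"fn": "apply_moves", "kwargs": {
  "commands": [
    [0.006, 0, 0.0045, 0, 0, 0, 1],
    [0.006, 0, 0.0045, 0, 0, 0, 1],
    [0.005, 0, 0.006, 0, 0, 0, 1],
    [0.005, 0, 0.006, 0, 0, 0, 1],
    [0.004, 0, 0.007, 0, 0, 0, 1],
    [0.004, 0, 0.007, 0, 0, 0, 1],
    [0, 0, 0, 0, 0, 0, 1],
    [0, 0, 0, 0, 0, 0, 1],
    [0, 0, 0, 0, 0, 0, 1],
    [0, 0, 0, 0, 0, 0, 1]
  ]
}}

```text
time_s: 17.45
tool_pos: [709.4, -108.1, 228.9]
tool_rot: [3.14, 0.11, 0.0]
ft_force: [0.2, -0.5, -0.6]
grip_width: 0.003
grasp_force: 0.0
```

```bash
python3 st.py
```

```text
[117.71943083  75.72211064] 228.92669266220028 [3.13962057e+00 1.09552374e-01 3.51906394e-04] [ 0.21098875 -0.54903298] -0.6209712179112578
```

>>> {"fn": "apply_moves", "kwargs": {
  "commands": [
    [0.0025, 0, 0.005, 0, 0, 0, 1],
    [0.0025, 0, 0.005, 0, 0, 0, 1],
    [0.0015, 0, 0.005, 0, 0, 0, 1],
    [0.0015, 0, 0.004, 0, 0, 0, 1],
    [0, 0, 0, 0, 0, 0, 1],
    [0, 0, 0, 0, 0, 0, 1],
    [0, 0, 0.001, 0, 0, 0, 1],
    [0, 0, 0.001, 0, 0, 0, 1],
    [0, 0, 0, 0, 0, 0, 1],
    [0, 0, 0, 0, 0, 0, 1]
  ]
}}

```text
time_s: 18.45
tool_pos: [717.6, -107.5, 208.6]
tool_rot: [3.139, 0.11, 0.002]
ft_force: [-2.1, -0.0, 6.5]
grip_width: 0.01
grasp_force: 3.7
```

```bash
python3 st.py
python3 - <<'E'
from h import *
im=[cv2.resize(manip.get_image(n)[a:b,d:e,::-1],(400,600),interpolation=3) for n,a,b,d,e in (("scene",130,280,270,370),("side",220,370,330,430))]
cv2.imwrite("pics/c6.png",np.hstack(im))
E
```

```text
[125.92635995  75.7628463 ] 208.55327721576805 [3.13945931e+00 1.09707413e-01 1.71799637e-03] [-2.08452417  0.1121766 ] 6.470634008739559
```

View pics/c6.png

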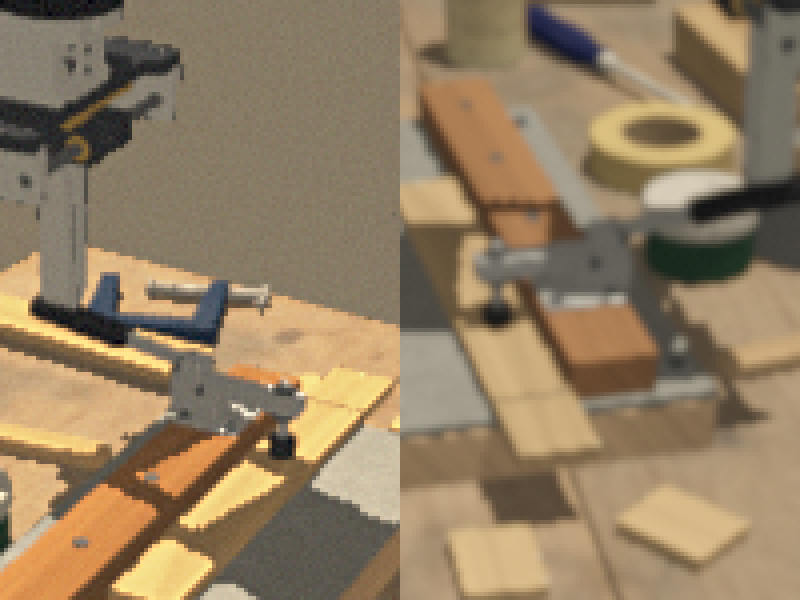

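The lever is now nearly level and the foot is down on the lath at (495,315) in the right half, with the line still at the base end. I'll press on to the stop.

>>> {"fn": "apply_moves", "kwargs": {
  "commands": [
    [0, 0, 0.001, 0, 0, 0, 1],
    [0, 0, 0.001, 0, 0, 0, 1],
    [0, 0, 0.001, 0, 0, 0, 1],
    [0, 0, 0, 0, 0, 0, 1],
    [0, 0, 0, 0, 0, 0, 1],
    [0, 0, 0, 0, 0, 0, 1],
    [0, 0, 0, 0, 0, 0, 1],
    [0, 0, 0, 0, 0, 0, 1],
    [0, 0, 0, 0, 0, 0, 1],
    [0, 0, 0, 0, 0, 0, 1]
  ]
}}

```text
time_s: 19.55
tool_pos: [717.7, -107.5, 207.6]
tool_rot: [3.139, 0.11, 0.004]
ft_force: [-8.2, 0.8, 18.9]
grip_width: 0.007
grasp_force: 9.9
```

At the stop: 3 mm commanded gave 1 mm of motion at 19 N. I'll withdraw upward and check.

>>> {"fn": "apply_moves", "kwargs": {
  "commands": [
    [0, 0, -0.003, 0, 0, 0, 1],
    [0, 0, -0.005, 0, 0, 0, 1],
    [-0.002, 0, -0.02, 0, 0, 0, 1],
    [0, 0, -0.03, 0, 0, 0, 1],
    [0, 0, -0.04, 0, 0, 0, 1],
    [-0.03, 0, -0.03, 0, 0, 0, 1],
    [-0.04, 0, -0.02, 0, 0, 0, 1],
    [-0.04, 0, 0, 0, 0, 0, 1],
    [-0.04, 0, 0, 0, 0, 0, 1],
    [0, 0, 0, 0, 0, 0, 1]
  ]
}}

```text
time_s: 20.55
tool_pos: [562.5, -118.2, 352.9]
tool_rot: [-3.139, -0.108, 0.002]
ft_force: [0.2, -0.3, 0.3]
grip_width: 0.006
grasp_force: 0.0
```

>>> {"fn": "apply_moves", "kwargs": {
  "commands": [
    [-0.03, 0, 0, 0, 0, 0, 1],
    [-0.03, 0, 0, 0, 0, 0, 1],
    [-0.03, 0, 0, 0, 0, 0, 1],
    [0, 0, 0, 0, 0, 0, 1],
    [0, 0, 0, 0, 0, 0, 1],
    [0, 0, 0, 0, 0, 0, 1],
    [0, 0, 0, 0, 0, 0, 1],
    [0, 0, 0, 0, 0, 0, 1],
    [0, 0, 0, 0, 0, 0, 1],
    [0, 0, 0, 0, 0, 0, 1]
  ]
}}

```text
time_s: 21.55
tool_pos: [476.2, -124.4, 352.5]
tool_rot: [-3.14, -0.11, 0.0]
ft_force: [-1.0, -0.6, 0.2]
grip_width: 0.007
grasp_force: 0.0
```

```bash
python3 st.py
python3 - <<'E'
from h import *
im=manip.get_image("wrist")[:,:,::-1];cv2.imwrite("pics/w7.png",im);c=cam("wrist");np.savez("w7.npz",K=c[0],R=c[1],t=c[2])
sd=cv2.resize(manip.get_image("side")[230:350,320:440,::-1],(320,320),interpolation=3)
cv2.imwrite("pics/w7c.png",np.hstack([im[0:320,160:640],sd]))
for n,p in [("base",(0,1.4,36)),("line",(-20,1.4,45)),("tail",(-20,251.4,45))]:
    print(n,proj(c,[*(C+A.T@np.array(p[:2])),p[2]]).round(1))
E
```

```text
[-116.06129625   75.82005922] 352.52290498284 [-3.13957959e+00 -1.09745523e-01  3.39787352e-04] [-1.01238744 -0.54897625] 0.19067004637089693
base [406.8  78.9]
line [407.5 101.2]
tail [135.3 101.3]
```

View pics/w7c.png

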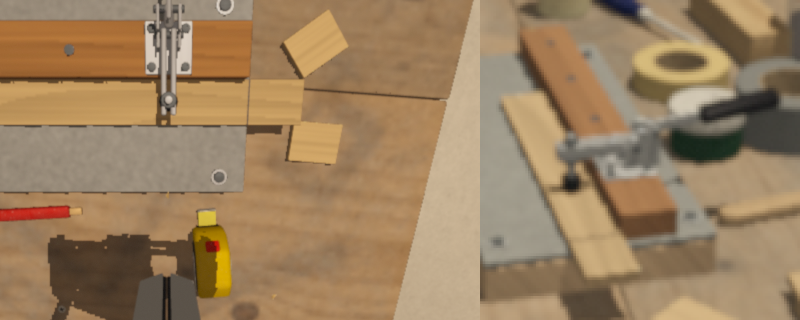

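The lath is still flush, its line is at u≈408 where the base end projects to 407.5, and the lever is down with the foot on the lath. I'm handing in.

```bash
python3 -c "
from cell import manip
print(manip.sign_off())"
```

```text
the job is handed in; nothing more can be done
None
```

I handed the job in at about 21.6 s of the 58 s; no verdict came back. By my last camera check the lath lies flat against the fence, its pencil line is within about 2 mm of the base's right-hand end, the lever is down at its stop, and the foot is down on the lath (its force was not measured).

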